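# Test the big coin in the drawer with the tester pen

### The job

Pull the top drawer of the coin cabinet out far enough to bare its two front rows of wells, then draw the metal-tester pen out of its leaning dock and test the biggest coin: stand the pen upright on the coin, its point inside the ring struck around the coin's middle, and press gently until the spring point is about half-way in. Finish while holding the pen there, still and steady in the gripper, for the reading; the drawer stays out, and the pocket scale, loupe and coin tube stay where they are.

Things in the scene. Friction and masses are not known exactly. Their poses are not given: they have to be found in the camera images.
- drawer (a joint): slide of the top drawer, m: 0 shut (as at the start), grows as it is pulled out along the cabinet's own -x, stop at 0.14; slides stiffly (about 2 N) and stays where it is left. The second row of wells is clear of the cabinet from about 0.11. The two drawers below are not needed.
- drawer_knob (a point): centre of the head of the top drawer's round steel knob: head 16 mm across, 15 mm long, axis level along the travel; 23 mm out from the drawer's front, 65 mm above the table, 16 mm under the cabinet's top. x points into the cabinet, y along its front, z up: the drawer opens along -x. Like knobs of the lower drawers stand 26 and 51 mm straight below.
- cabinet: stack of three shallow coin drawers, fixed, black with a clear top, 303 mm deep (x), 236 mm wide (y), 81 mm high; origin under the middle of its front edge, front faces -x. The top drawer has square 50 mm wells between low green walls (tops 67 mm above the table; the drawer's black side walls 73 mm, its front 77 mm).
- coin: the biggest coin: silver-coloured, 46 mm across, 5 mm thick, with a 22 mm ring struck around its plain middle; lies flat and loose in one of the eight wells of the top drawer's two front rows and rides along with the drawer. Origin at the centre of its underside (its top is 5 mm above, at 64 mm), z up. The other coins are 34 mm across or less.
- pen: black tester pen, 140 mm long, 0.06 to 0.1 kg. Origin on its axis, half-way; z along the axis to its blunt top (70 mm up). Barrel: flat-sided bar, 24 mm wide (y), 18 mm thick (x), from 40 mm below the origin to the top; below it the nose and spring point (end 70 mm below). In the dock it leans 20 degrees to the dock's -x; the top 62 mm stand clear; it comes free after about 60 mm along its axis.
- pen_point (a point): end of the pen's spring point, a flat steel pin 6 mm across that stands 10 mm out of the nose; same axes as the pen.
- pen_tip (a joint): how far the spring point is pushed into the pen, m: 0 fully out, 0.008 fully in. The spring gives 1 N at first and 5 N when fully in (about 3 N half-way).
- dock: grey desk dock of the pen, fixed: base 105 x 85 mm, 14 mm thick, with a leaning sleeve whose mouth is about 95 mm above the table; origin under its base, the sleeve leans towards its -x.
- scale: black pocket scale with a steel plate, 70 x 125 x 19 mm, lying near the front left; origin at its underside. Leave it alone.
- loupe: folding loupe, 62 x 30 x 17 mm, lying on the robot's side between dock and cabinet; origin at its underside. Leave it alone.
- tube: white coin tube, 43 mm across, 76 mm tall, standing beyond the dock; origin at its underside. Leave it alone.
There are look-alikes about, which are no part of the job. Several things have the shape of the dock; the one meant has the colours described above.

How it is judged:
By the outcome, as a careful person would: the job done as asked, in the order asked, and still so for the second after the job is handed in, while the arm keeps its last pose, push and grip.
It also fails if it takes over 67 s, if anything falls off the work surface, if the arm or the gripper's body presses on something with over 40 N, if the wrist force passes 120 N, or if a joint passes its speed limit or range.

### The arm

A 6-joint arm with a two-finger parallel gripper is mounted at the origin on the work surface. World frame = base frame: x ahead of the robot, y to its left, z up, the work surface at z = 0. Lengths are in mm, angles in rad, forces in N, time in s.
With the tool pointing down it reaches from about 275 to 1000 mm from the base axis. Payload 8.4 kg.
Tool frame: the origin (TCP) lies between the finger pads; the fingertips stand r.tips_ahead ahead of it and the grasp point (between the pads) lies 6 mm ahead of it (r.tips_ahead is the distance from the TCP to the fingertips, in mm); z points along the fingers, y is the line along which they close (so a half turn about z gives the same grasp; the last joint's range is limited). The gripper opens to 85 mm and grips with 20 to 120 N. Pads are 22 mm wide; open, the fingers measure 114 mm over their backs; the gripper's body (76 mm by 85 mm) begins 54 mm behind the grasp point. The pads swing forward as they close: fully open they stand 13 mm farther back than shut.
Start: joints at [1.253, 0.353, 1.633, -0, 1.155, -0.002], TCP at [194.109, 594.096, 256.281] pointing down, gripper open.
Joint ranges: [-2.63, 2.63], [-0.92, 2.1], [0.06, 2.66], [-1.3, 4.44], [0, 2.69], [-3.02, 3.02]. Speed limits (rad/s): [2.22, 2.22, 2.79, 3.14, 3.14, 3.14].

### API

Orientations are given as [roll, pitch, yaw] about the fixed x, y, z axes, in that order (R = Rz(yaw) Ry(pitch) Rx(roll)).
In Python, from rig import r gives the robot as it stands.
- The arm moves only by the tool carry_out, never from a script. Its arguments are lists of equal length, an entry for each row: "delta_pos": the shift along the tool's x, y, z in m, a list of three; "rot": the turn, a rotation vector about the tool's x, y, z in degrees, a list of three. A call has 1 to 8 rows; each row is the pose to reach, as a shift and turn from the pose commanded when the call began, along the tool's axes at that moment; what a row does not reach only later rows make up. A row lasts 1/8 s, in which the tool goes at most 62.5 mm and 10.7 degrees, less where a joint would pass 70% of its speed; a pose out of reach is approached as far as the arm can. A call with a gripper value outside its range is refused whole. "claw" is the finger opening in m, from 0 to 0.0854, set as the call begins (left out, the last holds). The fingers move at their own pace and stop on an object; "grip_force" is the grip in N (left out, the last holds). Time passes only in rows, so rows that repeat a pose let the fingers close. It gives the time, the measured TCP pose, the force, the opening and the grip force at its end, in the units of the state.
- r.sense(): the state, without advancing time (a new reading comes with each control period).
- r.grab_frame(name): name is "scene" or "top" or "wrist"; returns the picture (384x512x3 uint8, blue, green, red); there is no depth.
- r.camera_info(name): a dict with "fx", "fy", "cx", "cy" (pixels), "pose" (4x4, takes a point from camera to world coordinates); the wrist camera has in their place "hand_eye" (4x4, takes a point from camera to tool coordinates, whose origin is the TCP and whose axes are the flange's). Camera axes: x right, y down, z forward; pixel columns grow to the right and rows downward; lengths in mm; the calibration is good to about 2 mm. A picture is of the moment at which its call begins: read the wrist's pose just before it. camera_info takes no time and is no camera call.
- r.sign_off(): hands the job in; it is judged then, once.
Trained networks look in the newest picture that a camera, given by its name, has taken for a name from the list of things; names that differ only in an ending like _2 or _b are one class to them, and where a whole thing is asked for, a point or a joint stands for the part that bears it (a point fixed in the world has none). Each returns a list of dicts, best first, with "p" (0 to 1); they miss things now and then, are a little off and sometimes report something else, mostly with a low value. They report only what shows in the picture. A call takes as long as a camera call. They do not tell look-alikes from the thing itself.
- r.recognise(thing, camera): "box" ([left, top, right, bottom] in pixels, round what is visible of it).
- r.cut_out(thing, camera): "mask" (384x512 bool, what is visible of it) and "box" ([left, top, right, bottom] in pixels, round what is visible of it).
The state is a dict: "clock": time; "qpos": joint angles; "qvel": joint speeds; "joint_efforts": joint torques, N m; "eef_pos": TCP position; "tcp_rot": TCP orientation; "contact_force": force on the tool from outside, world axes, zero at the start; "wrist_torque": the same for the moment, N m; "opening": opening from 0.0 (shut) to 1.0 (fully open); "grasp_force": force on a finger pad.
Only numpy, scipy, OpenCV 4.12 (cv2) and the standard library are available. Lean on these libraries where they do the work, as an engineer would, in place of code of your own. Each camera call takes 0.05 s, during which the arm holds its last target. There are 200 camera calls.

## Working session

There is one attempt and no reset: what is moved stays moved. The work goes in short steps, Python scripts to look and compute and a tool call to move; the robot and the scene stay as the last step left them, time stands still between calls to the robot, and variables do not carry over. Pictures are saved under pics/ and viewed, at most 10 in all, crops included, and the job is handed in when it is done.

Besides the shell and the picture viewer there is one more tool, called after "Call:" as name(argument=value, ...), one argument or row to a line, values as JSON. carry_out: Moves the arm, as the interface text tells. Its arguments: {"type":"object","properties":{"delta_pos":{"type":"array","items":{"type":"array","items":{"type":"number"}}},"rot":{"type":"array","items":{"type":"array","items":{"type":"number"}}},"claw":{"type":"number"},"grip_force":{"type":"number"}},"required":["delta_pos","rot"]}

```bash
ls; mkdir -p pics; python3 - <<'E'
from rig import r
import cv2,numpy as np
np.set_printoptions(precision=3,suppress=True)
s=r.sense(); print({k:np.round(v,3) for k,v in s.items()}, r.tips_ahead)
a=r.grab_frame("scene"); b=r.grab_frame("top")
cv2.imwrite("pics/scene.png",a); cv2.imwrite("pics/top.png",b)
for c in("scene","top"):
  i=r.camera_info(c); print(c,i)
  for t in("drawer_knob","cabinet","coin","pen","dock","scale","loupe","tube"):
    print(c,t,[(round(d["p"],2),np.round(d["box"]).astype(int).tolist()) for d in r.recognise(t,c)])
print(r.camera_info("wrist"))
E
```

```text
pics
{'clock': np.float64(0.0), 'qpos': array([ 1.253,  0.354,  1.634,  0.   ,  1.155, -0.002]), 'qvel': array([ 0.001,  0.   ,  0.001,  0.   , -0.   , -0.001]), 'joint_efforts': array([  0.   , -60.525, -34.205,   0.   ,   0.01 ,   0.   ]), 'eef_pos': array([193.964, 593.687, 255.559]), 'tcp_rot': array([-3.14 , -0.   ,  2.826]), 'contact_force': array([-0.256,  0.085,  0.47 ]), 'wrist_torque': array([ 0.013, -0.011, -0.042]), 'grasp_force': np.float64(0.0), 'opening': np.float64(1.001)} 25.0
scene {'fx': 374.2535988555702, 'fy': 374.2535988555702, 'cx': 260.67857750434854, 'cy': 192.54176446034768, 'pose': array([[  -0.765,    0.378,   -0.522, 1213.919],
       [   0.644,    0.426,   -0.635,  709.209],
       [  -0.018,   -0.822,   -0.569,  773.566],
       [   0.   ,    0.   ,    0.   ,    1.   ]])}
scene drawer_knob []
scene cabinet [(0.62, [163, 211, 306, 342])]
scene coin []
scene pen []
scene dock [(0.76, [201, 162, 233, 193]), (0.72, [230, 170, 270, 209]), (0.66, [190, 142, 216, 173])]
scene scale [(0.94, [380, 244, 424, 268])]
scene loupe []
scene tube [(0.65, [189, 179, 199
[... 321 characters left out ...]

top drawer_knob [(0.78, [170, 148, 252, 166])]
top cabinet [(0.9, [154, 41, 257, 172])]
top coin []
top pen [(0.57, [366, 180, 379, 192])]
top dock [(0.84, [292, 181, 323, 216]), (0.84, [402, 187, 439, 229]), (0.68, [344, 167, 378, 202])]
top scale [(0.97, [80, 233, 136, 279])]
top loupe [(0.62, [267, 223, 278, 245]), (0.57, [152, 39, 260, 169])]
top tube [(0.85, [342, 134, 362, 158])]
{'fx': 329.6980252948958, 'fy': 329.6980252948958, 'cx': 257.6998627044741, 'cy': 188.3969112656598, 'hand_eye': array([[   0.001,   -0.96 ,   -0.28 ,   71.368],
       [   1.   ,    0.001,   -0.   ,    0.123],
       [   0.   ,   -0.28 ,    0.96 , -118.076],
       [   0.   ,    0.   ,    0.   ,    1.   ]])}
```

```bash
python3 - <<'E'
import cv2,numpy as np
b=cv2.imread("pics/top.png");a=cv2.imread("pics/scene.png")
c=cv2.resize(b[30:290,70:450],(800,547),interpolation=cv2.INTER_CUBIC)
cv2.imwrite("pics/topc.png",c)
d=cv2.resize(a[130:350,150:440],(790,600),interpolation=cv2.INTER_CUBIC)
cv2.imwrite("pics/scenec.png",d)
E
```

```text
(no output)
```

View pics/topc.png

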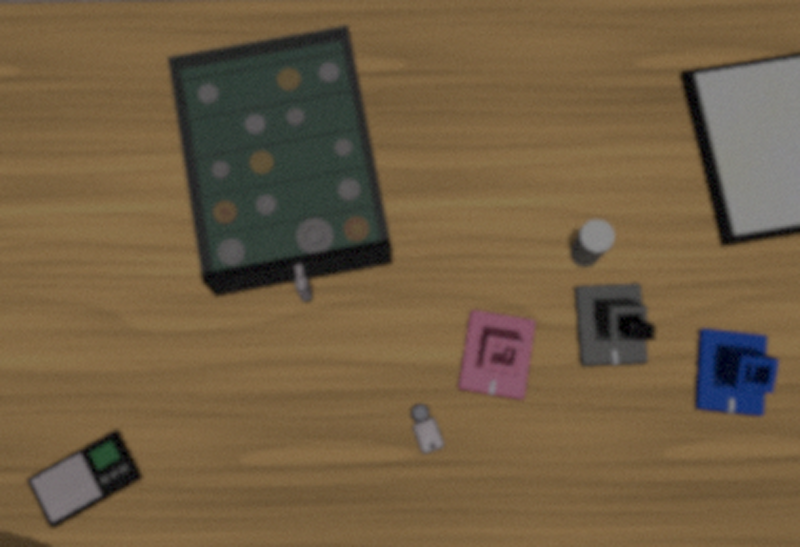

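View pics/scenec.png

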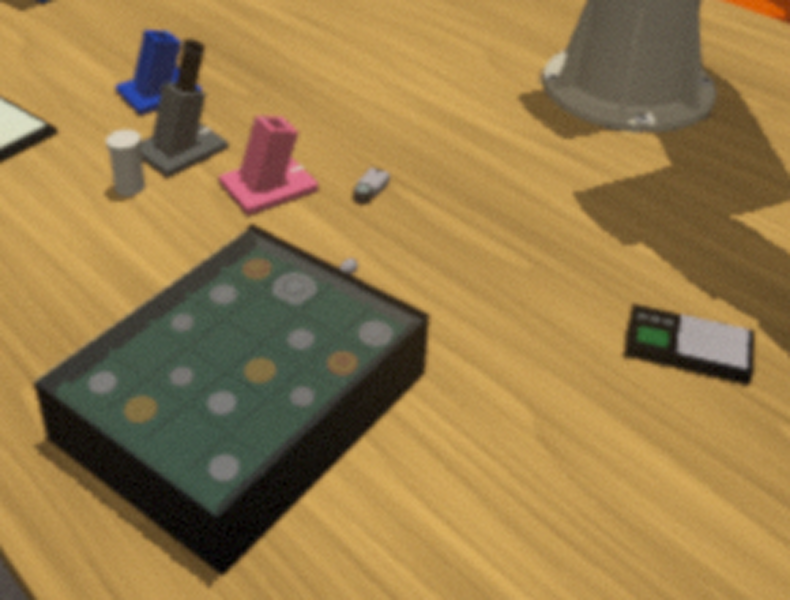

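The top crop shows three dock shapes: pink at (497,355), blue at (735,372), and grey at (612,325) with the black pen in it, so grey is the one described. The big ringed coin is at (314,236), in the front row, third well from the left. The knob column is at (300,265–298), and the white box at right is a look-alike. Next I'll fit the cabinet outline in both views.

```bash
cat > h.py <<'E'
from rig import r
import cv2,numpy as np
from scipy.spatial.transform import Rotation as R
from scipy.optimize import minimize, least_squares
np.set_printoptions(precision=2,suppress=True)
def cam(c,s=None):
    i=r.camera_info(c)
    if "pose" in i: return i,np.array(i["pose"])
    s=s or r.sense(); T=np.eye(4); T[:3,:3]=R.from_euler("xyz",s["tcp_rot"]).as_matrix(); T[:3,3]=s["eef_pos"]
    return i,T@np.array(i["hand_eye"])
def proj(cm,P):
    i,T=cm; p=(np.atleast_2d(P)-T[:3,3])@T[:3,:3]
    return np.c_[i["fx"]*p[:,0]/p[:,2]+i["cx"],i["fy"]*p[:,1]/p[:,2]+i["cy"]]
def back(cm,uv,z):
    i,T=cm; d=T[:3,:3]@np.array([(uv[0]-i["cx"])/i["fx"],(uv[1]-i["cy"])/i["fy"],1]); o=T[:3,3]
    return o+d*(z-o[2])/d[2]
def hullmask(uv):
    m=np.zeros((384*4,512*4),np.uint8); cv2.fillConvexPoly(m,cv2.convexHull(np.round(uv*4+1.5).astype(np.int32)),1)
    return cv2.resize(m.astype(np.float32),(512,384),interpolation=cv2.INTER_AREA)
def box(x0,x1,y0,y1,z0,z1): return np.array([[x,y,z] for x in(x0,x1) for y in(y0,y1) for z in(z0,z1)],float)
E
python3 - <<'E'
from h import *
cs={c:cam(c) for c in("scene","top")}
ms={}
for c in cs:
    r.grab_frame(c); ms[c]=r.cut_out("cabinet",c)[0]["mask"].astype(float)
def cost(p):
    P=box(0,303,-118,118,0,81)@R.from_euler("z",p[2]).as_matrix().T+[p[0],p[1],0]
    return sum(1-np.minimum(m,ms[c]).sum()/np.maximum(m,ms[c]).sum() for c in cs for m in [hullmask(proj(cs[c],P))])
f=lambda px,py:(70+px/2.105,30+py/2.105)
A=back(cs["top"],f(205,275),81);B=back(cs["top"],f(390,243),81);print("corners",A,B,np.linalg.norm(A-B))
d=A-B; x0=[*(A+B)[:2]/2,np.arctan2(-d[0],d[1])]
q=minimize(cost,x0,method="Nelder-Mead",options=dict(initial_simplex=[x0,np.add(x0,[15,0,0]),np.add(x0,[0,15,0]),np.add(x0,[0,0,.1])]))
p=q.x;print("cabinet",p,np.degrees(p[2]),q.fun)
M=R.from_euler("z",p[2]).as_matrix(); k=M@[-23,0,65]+[p[0],p[1],0];print("knob",k,"px",[proj(cs[c],k) for c in cs])
co=back(cs["top"],f(314,236),64);print("coin",co,"in cab",M.T@(co-[p[0],p[1],0]))
# pen top: triangulate from tops in crops
u1=f(641,328);u2=(150+192/2.724,130+44/2.727)
g=least_squares(lambda X:np.r_[proj(cs["top"],X)[0]-u1,proj(cs["scene"],X)[0]-u2],[400,-200,150]);print("pentop",g.x,g.fun)
D=[back(cs["top"],f(*u),14) for u in((576,287),(640,284),(647,362),(582,366))];print("dockbase",np.array(D),np.mean(D,0))
for n,u in(("scale",(85,478)),("loupe",(427,430))):print(n,back(cs["top"],f(*u),18))
print("tube",back(cs["top"],f(597,237),76))
E
```

```text
Traceback (most recent call last):
IndexError: list index out of range
```

```bash
cat > fit.py <<'E'
from h import *
cs={c:cam(c) for c in("scene","top")}
ms={}
for c in cs:
    r.grab_frame(c); l=r.cut_out("cabinet",c)
    if l: ms[c]=l[0]["mask"].astype(float); print(c,l[0]["p"],l[0]["box"])
def cost(p):
    P=box(0,303,-118,118,0,81)@R.from_euler("z",p[2]).as_matrix().T+[p[0],p[1],0]
    return sum(1-np.minimum(m,ms[c]).sum()/np.maximum(m,ms[c]).sum() for c in ms for m in [hullmask(proj(cs[c],P))])
f=lambda px,py:(70+px/2.105,30+py/2.105)
A=back(cs["top"],f(205,275),81);B=back(cs["top"],f(390,243),81);print("corners",A,B,np.linalg.norm(A-B))
d=A-B; x0=[*(A+B)[:2]/2,np.arctan2(-d[0],d[1])]
q=minimize(cost,x0,method="Nelder-Mead",options=dict(initial_simplex=[x0,np.add(x0,[15,0,0]),np.add(x0,[0,15,0]),np.add(x0,[0,0,.1])]))
p=q.x;print("cabinet",x0,p,np.degrees(p[2]),q.fun)
M=R.from_euler("z",p[2]).as_matrix(); k=M@[-23,0,65]+[p[0],p[1],0];print("knob",k,"px",[proj(cs[c],k) for c in cs])
co=back(cs["top"],f(314,236),64);print("coin",co,"in cab",M.T@(co-[p[0],p[1],0]))
u1=f(641,328);u2=(150+192/2.724,130+44/2.727)
g=least_squares(lambda X:np.r_[proj(cs["top"],X)[0]-u1,proj(cs["scene"],X)[0]-u2],[400,-200,150]);print("pentop",g.x,g.fun)
D=[back(cs["top"],f(*u),14) for u in((576,287),(640,284),(647,362),(582,366))];print("dockbase",np.array(D),np.mean(D,0))
for n,u in(("scale",(85,478)),("loupe",(427,430))):print(n,back(cs["top"],f(*u),18))
print("tube",back(cs["top"],f(597,237),76))
E
python3 fit.py
```

```text
scene 0.55 [165.2, 210.9, 306.8, 341.6]
top 0.88 [151.1, 39.4, 254.2, 173.1]
corners [651.29 204.14  81.  ] [687.93 -22.13  81.  ] 229.22072983139702
cabinet [np.float64(669.6099268968601), np.float64(91.00337870857929), np.float64(0.1605110636547752)] [665.57  92.3    0.18] 10.12965214495964 0.03491159534020283
knob [642.92  88.25  65.  ] px [array([[277.57, 227.3 ]]), array([[213.15, 164.61]])]
coin [703.83  72.73  64.  ] in cab [ 34.22 -25.99  64.  ]
pentop [ 563.06 -302.76  150.77] [ 0.1  -0.12  0.22  0.06]
dockbase [[ 645.16 -261.21   14.  ]
 [ 647.74 -343.99   14.  ]
 [ 545.63 -346.12   14.  ]
 [ 541.84 -263.35   14.  ]] [ 595.09 -303.67   14.  ]
scale [410.68 361.31  18.  ]
loupe [463.43 -64.52  18.  ]
tube [ 692.72 -277.26   76.  ]
```

```bash
cat >> h.py <<'E'
def go(pos,rpy_deg,s=None):
    "delta from the measured pose to a target TCP pose, tool axes, m and degrees"
    s=s or r.sense(); A=R.from_euler("xyz",s["tcp_rot"]); B=R.from_euler("xyz",rpy_deg,degrees=True)
    print("at",np.array(s["eef_pos"]),np.degrees(s["tcp_rot"]),"t",s["clock"])
    print("delta_pos",np.round(A.inv().apply(np.subtract(pos,s["eef_pos"]))/1000,4),"rot",np.round((A.inv()*B).as_rotvec(degrees=True),2))
E
python3 -c "
from h import *
go([640,88,190],[180,0,190.1])"
```

```text
at [194.13 594.11 256.3 ] [180.   -0.  161.9] t 1.3
delta_pos [-0.58 -0.34  0.07] rot [  0.   -0.  -28.2]
```

Call:
carry_out(
  delta_pos=[
    [-0.07, -0.04, 0.0],
    [-0.13, -0.075, 0.01],
    [-0.19, -0.11, 0.02],
    [-0.245, -0.143, 0.03],
    [-0.3, -0.175, 0.04],
    [-0.355, -0.207, 0.05],
    [-0.41, -0.24, 0.06],
    [-0.465, -0.272, 0.066],
  ],
  rot=[
    [0, 0, -3],
    [0, 0, -6],
    [0, 0, -9],
    [0, 0, -12],
    [0, 0, -16],
    [0, 0, -20],
    [0, 0, -24],
    [0, 0, -28.2],
  ],
  claw=0.05,
)

```text
clock: 2.3
eef_pos: [524.3, 221.7, 195.2]
tcp_rot: [3.141, 0.0, -2.963]
contact_force: [-0.1, 1.6, 0.2]
opening: 0.586
grasp_force: 0.0
```

```bash
python3 -c "
from h import *
go([640,88,190],[180,0,190.1])"
```

```text
at [524.31 221.69 195.24] [ 179.99    0.02 -169.76] t 2.3
delta_pos [-0.09 -0.15  0.01] rot [0.01 0.02 0.14]
```

Call:
carry_out(
  delta_pos=[
    [-0.03, -0.05, 0],
    [-0.055, -0.095, 0],
    [-0.069, -0.117, 0],
    [-0.069, -0.117, 0],
  ],
  rot=[
    [0, 0, 0],
    [0, 0, 0],
    [0, 0, 0],
    [0, 0, 0],
  ],
)

```text
clock: 2.8
eef_pos: [612.3, 119.3, 195.2]
tcp_rot: [3.141, -0.0, -2.967]
contact_force: [-0.2, 0.3, -0.4]
opening: 0.585
grasp_force: 0.0
```

```bash
cat > look.py <<'E'
import sys
from h import *
s=r.sense(); im=r.grab_frame("wrist"); cm=cam("wrist",s); cv2.imwrite(f"pics/{sys.argv[1]}.png",im)
for t in sys.argv[2:]:
    print(t,[(round(d["p"],2),np.round(d["box"]).astype(int).tolist()) for d in r.recognise(t,"wrist")])
E
python3 look.py w1 drawer_knob coin
python3 -c "
from h import *
go([640,88,71],[180,0,190.1]);print(proj(cam('wrist'),[642.9,88.2,65]))"
```

```text
drawer_knob [(0.68, [70, 205, 356, 252])]
coin []
at [610.68 121.31 195.23] [ 179.98   -0.05 -169.85] t 2.95
delta_pos [-0.02 -0.04  0.12] rot [ 0.02 -0.05  0.05]
[[209.85 218.01]]
```

View pics/w1.png

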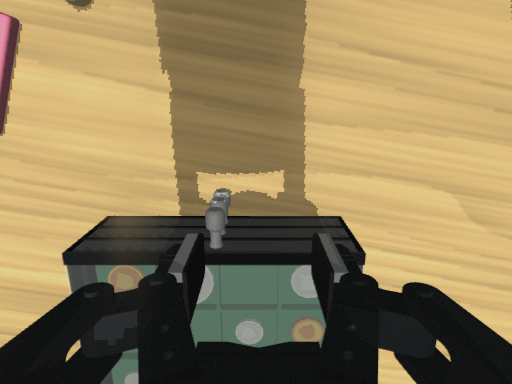

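The wrist view shows the top knob's head at about (215,220) with its stem down to (216,245). The lower knob's head peeks out at (222,195), and the cabinet is below in the picture. The knob sits about 5 px right of the prediction, so I'll refine by back-projection.

```bash
python3 -c "
from h import *
np.set_printoptions(precision=4,suppress=True)
k=back(cam('wrist'),(215.5,220),65);print(k)
d=R.from_euler('z',10.1,degrees=True).apply([-2,0,0])
go([k[0]+d[0],k[1]+d[1],71],[180,0,190.1])"
```

```text
[643.7933  92.9222  65.    ]
at [610.6807 121.3095 195.2258] [ 179.976    -0.0485 -169.8535] t 2.95
delta_pos [-0.0257 -0.0338  0.1242] rot [ 0.02 -0.05  0.05]
```

Call:
carry_out(
  delta_pos=[
    [-0.0257, -0.0338, 0.01],
    [-0.0257, -0.0338, 0.05],
    [-0.0257, -0.0338, 0.1],
    [-0.0257, -0.0338, 0.1242],
    [-0.0257, -0.0338, 0.1242],
    [-0.0257, -0.0338, 0.1242],
  ],
  rot=[
    [0, 0, 0],
    [0, 0, 0],
    [0, 0, 0],
    [0, 0, 0],
    [0, 0, 0],
    [0, 0, 0],
  ],
)

```text
clock: 3.7
eef_pos: [643.3, 92.5, 72.5]
tcp_rot: [3.142, 0.002, -2.964]
contact_force: [-0.5, -0.1, 0.3]
opening: 0.586
grasp_force: 0.0
```

Call:
carry_out(
  delta_pos=[
    [0, 0, 0],
    [0, 0, 0],
    [0, 0, 0],
    [0, 0, 0],
    [0, 0, 0],
  ],
  rot=[
    [0, 0, 0],
    [0, 0, 0],
    [0, 0, 0],
    [0, 0, 0],
    [0, 0, 0],
  ],
  claw=0.0,
  grip_force=30,
)

```text
clock: 4.32
eef_pos: [643.9, 90.1, 72.7]
tcp_rot: [-3.14, 0.002, -2.965]
contact_force: [-0.7, -8.2, 4.8]
opening: 0.174
grasp_force: 29.5
```

Call:
carry_out(
  delta_pos=[
    [0.003, -0.002, 0],
    [0.018, -0.002, 0],
    [0.036, -0.002, 0],
    [0.055, -0.002, 0],
    [0.074, -0.002, 0],
    [0.093, -0.002, 0],
    [0.112, -0.002, 0],
    [0.122, -0.002, 0],
  ],
  rot=[
    [0, 0, 0],
    [0, 0, 0],
    [0, 0, 0],
    [0, 0, 0],
    [0, 0, 0],
    [0, 0, 0],
    [0, 0, 0],
    [0, 0, 0],
  ],
)

```text
clock: 5.32
eef_pos: [523.5, 68.7, 72.7]
tcp_rot: [3.141, 0.003, -2.966]
contact_force: [0.9, 4.8, 7.4]
opening: 0.169
grasp_force: 30.7
```

Call:
carry_out(
  delta_pos=[
    [0.008, 0, 0],
    [0.008, 0, 0],
    [0.008, 0, 0],
  ],
  rot=[
    [0, 0, 0],
    [0, 0, 0],
    [0, 0, 0],
  ],
)

```text
clock: 5.7
eef_pos: [515.7, 67.4, 72.6]
tcp_rot: [3.141, 0.002, -2.966]
contact_force: [-3.0, 4.3, 11.8]
opening: 0.169
grasp_force: 31.0
```

Call:
carry_out(
  delta_pos=[
    [0, 0, 0],
    [0, 0, 0],
    [0, 0, 0],
    [0, 0, -0.05],
    [0, 0, -0.1],
    [0, 0, -0.16],
    [0, 0, -0.2],
    [0, 0, -0.2],
  ],
  rot=[
    [0, 0, 0],
    [0, 0, 0],
    [0, 0, 0],
    [0, 0, 0],
    [0, 0, 0],
    [0, 0, 0],
    [0, 0, 0],
    [0, 0, 0],
  ],
  claw=0.05,
)

```text
clock: 6.7
eef_pos: [516.9, 66.9, 274.5]
tcp_rot: [-3.141, 0.006, -2.965]
contact_force: [0.2, 0.1, -0.4]
opening: 0.587
grasp_force: 0.0
```

```bash
python3 look.py w2 coin drawer_knob; python3 -c "
from h import *
print(r.sense()['eef_pos']);r.grab_frame('top')
for t in ('coin','drawer_knob'): print(r.recognise(t,'top'))"
```

```text
coin [(0.59, [215, 195, 257, 237])]
drawer_knob [(0.67, [142, 154, 370, 301])]
[514.4   66.58 269.99]
[]
[{'box': [174.6, 149.5, 262.1, 215.0], 'p': 0.71}]
```

View pics/w2.png

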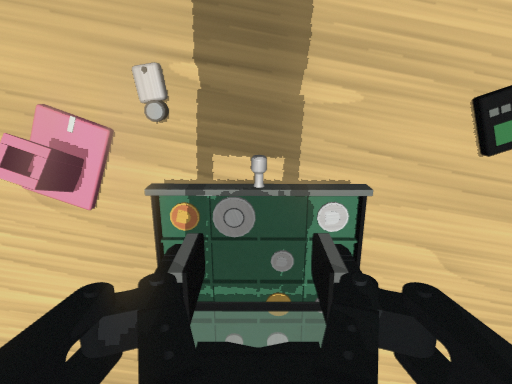

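The drawer is out with its two front rows bare. The big ringed coin is at (234,217), the knob at (259,165), the loupe at (150,92) and the pink dock at the left. Now I'll measure the coin exactly and plan the pen grasp.

```bash
cat > coin.py <<'E'
from h import *
s=r.sense(); im=r.grab_frame("wrist"); cm=cam("wrist",s)
e=r.recognise("coin","wrist")
b=e[0]["box"] if e else [212,195,257,239]
x0,y0=int(b[0])-8,int(b[1])-8; g=cv2.cvtColor(im,cv2.COLOR_BGR2GRAY)[y0:int(b[3])+8,x0:int(b[2])+8]
hsv=cv2.cvtColor(im,cv2.COLOR_BGR2HSV)[y0:int(b[3])+8,x0:int(b[2])+8]
m=((hsv[...,1]<60)&(hsv[...,2]>60)).astype(np.uint8)
cs,_=cv2.findContours(m,cv2.RETR_EXTERNAL,cv2.CHAIN_APPROX_NONE); c=max(cs,key=cv2.contourArea)
el=cv2.fitEllipse(cv2.convexHull(c)); print("box",b,"ellipse",el[0][0]+x0,el[0][1]+y0,el[1])
for u in((el[0][0]+x0,el[0][1]+y0),((b[0]+b[2])/2,(b[1]+b[3])/2)): print("coin",back(cm,u,64))
P=back(cm,(el[0][0]+x0,el[0][1]+y0),64); print("expected dia px",46*329.7/((P-cm[1][:3,3])@cm[1][:3,2]), s["eef_pos"])
# pen
ax=np.array([-np.sin(np.radians(20)),0,np.cos(np.radians(20))])
top=np.array([563,-303,151])
E
python3 coin.py
```

```text
box [212.1, 203.0, 255.7, 239.9] ellipse 232.98004531860352 195.3476963043213 (58.08685302734375, 96.04732513427734)
coin [548.33  47.05  64.  ]
coin [576.6   52.49  64.  ]
expected dia px 44.711758562500954 [514.39  66.61 269.64]
```

```bash
python3 - <<'E'
from h import *
np.set_printoptions(precision=4,suppress=True)
s=r.sense(); im=r.grab_frame("wrist"); cm=cam("wrist",s)
g=cv2.resize(cv2.cvtColor(im,cv2.COLOR_BGR2GRAY)[180:256,195:275],None,fx=4,fy=4,interpolation=cv2.INTER_CUBIC)
for lo,hi in((80,98),(36,50)):
    h=cv2.HoughCircles(g,cv2.HOUGH_GRADIENT,1,200,param1=80,param2=15,minRadius=lo,maxRadius=hi)
    if h is not None:
        u=h[0,0,:2]/4+[195,180]; print(u,h[0,0,2]/4,back(cm,u,64))
go([540.4,-303.5,213],[180,20,181.4]); print(s["qpos"])
E
```

```text
[232.875 224.875] 22.525 [581.3235  52.101   64.    ]
[233.375 221.875] 9.625 [577.8673  52.0902  64.    ]
at [514.8374  66.6666 270.2853] [ 179.9966   -0.0933 -169.8971] t 7.15
delta_pos [ 0.0397 -0.3689  0.0573] rot [  1.52 -20.05   8.62]
[ 0.1259  0.1747  1.8414 -0.      1.1275 -1.6212]
```

Call:
carry_out(
  delta_pos=[
    [0.005, -0.046, 0.0],
    [0.01, -0.092, 0.0],
    [0.015, -0.14, 0.0],
    [0.02, -0.19, 0.01],
    [0.025, -0.23, 0.02],
    [0.03, -0.28, 0.04],
    [0.035, -0.33, 0.05],
    [0.0397, -0.3689, 0.0573],
  ],
  rot=[
    [0.2, -2.5, 1],
    [0.4, -5, 2],
    [0.6, -7.5, 3],
    [0.8, -10, 4],
    [1, -12.5, 5],
    [1.2, -15, 6],
    [1.4, -18, 8],
    [1.52, -20.05, 8.62],
  ],
  claw=0.06,
)

```text
clock: 8.15
eef_pos: [540.3, -305.3, 212.9]
tcp_rot: [3.141, 0.351, -3.119]
contact_force: [0.8, -0.2, 0.0]
opening: 0.703
grasp_force: 0.0
```

Call:
carry_out(
  delta_pos=[
    [0, 0, 0],
    [0, 0, 0],
    [0, 0, 0],
  ],
  rot=[
    [0, 0, 0],
    [0, 0, 0],
    [0, 0, 0],
  ],
)

```text
clock: 8.52
eef_pos: [541.0, -302.3, 214.1]
tcp_rot: [3.141, 0.35, -3.116]
contact_force: [0.1, -0.1, -0.4]
opening: 0.705
grasp_force: 0.0
```

```bash
python3 look.py w3 pen dock; python3 - <<'E'
from h import *
np.set_printoptions(precision=4,suppress=True)
cm=cam("wrist");print("pred pentop px",proj(cm,[563,-303,151]), "mouth",proj(cm,[563+62*.342,-302.5,151-62*.94]))
go([540.4,-303.5,213],[180,20,181.4])
E
```

```text
pen [(0.87, [232, 171, 274, 229])]
dock [(0.97, [350, 48, 502, 179]), (0.91, [3, 8, 140, 142]), (0.9, [205, 95, 304, 213])]
pred pentop px [[255.5224 213.9705]] mouth [[255.9837 185.6029]]
at [ 541.1639 -302.5136  214.2427] [-179.9901   20.1004 -178.5155] t 8.675
delta_pos [ 0.0012 -0.001   0.0009] rot [0.02 0.1  0.08]
```

View pics/w3.png

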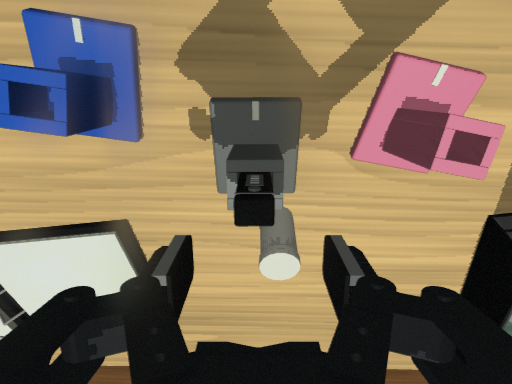

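The grey dock is at about (255,150) with the black pen's top face at (254,209), between the fingers and aligned with the tool axis. That is about 3 mm towards the robot from the prediction. I'll descend along the axis and grip.

Call:
carry_out(
  delta_pos=[
    [0.004, -0.0005, 0.015],
    [0.004, -0.0005, 0.04],
    [0.004, -0.0005, 0.065],
    [0.004, -0.0005, 0.085],
    [0.004, -0.0005, 0.091],
    [0.004, -0.0005, 0.091],
    [0.004, -0.0005, 0.091],
  ],
  rot=[
    [0, 0, 0],
    [0, 0, 0],
    [0, 0, 0],
    [0, 0, 0],
    [0, 0, 0],
    [0, 0, 0],
    [0, 0, 0],
  ],
)

```text
clock: 9.55
eef_pos: [568.6, -303.5, 127.8]
tcp_rot: [-3.141, 0.351, -3.117]
contact_force: [0.0, -0.1, 0.1]
opening: 0.705
grasp_force: 0.0
```

Call:
carry_out(
  delta_pos=[
    [0, 0, 0],
    [0, 0, 0],
    [0, 0, 0],
    [0, 0, 0],
    [0, 0, 0],
  ],
  rot=[
    [0, 0, 0],
    [0, 0, 0],
    [0, 0, 0],
    [0, 0, 0],
    [0, 0, 0],
  ],
  claw=0.0,
  grip_force=50,
)

```text
clock: 10.18
eef_pos: [568.5, -303.5, 127.7]
tcp_rot: [-3.141, 0.351, -3.117]
contact_force: [-3.2, -0.4, 6.3]
opening: 0.274
grasp_force: 48.9
```

Call:
carry_out(
  delta_pos=[
    [0, 0, -0.004],
    [0, 0, -0.012],
    [0, 0, -0.024],
    [0, 0, -0.036],
    [0, 0, -0.048],
    [0, 0, -0.06],
    [0, 0, -0.075],
    [0, 0, -0.09],
  ],
  rot=[
    [0, 0, 0],
    [0, 0, 0],
    [0, 0, 0],
    [0, 0, 0],
    [0, 0, 0],
    [0, 0, 0],
    [0, 0, 0],
    [0, 0, 0],
  ],
)

```text
clock: 11.18
eef_pos: [536.8, -303.9, 212.5]
tcp_rot: [3.141, 0.35, -3.117]
contact_force: [0.7, -0.7, -0.3]
opening: 0.278
grasp_force: 49.2
```

Call:
carry_out(
  delta_pos=[
    [0, 0, -0.03],
    [0, 0, -0.05],
    [0, 0, -0.05],
    [0, 0, -0.05],
  ],
  rot=[
    [0, 0, 0],
    [0, 0, 0],
    [0, 0, 0],
    [0, 0, 0],
  ],
)

```text
clock: 11.68
eef_pos: [520.0, -304.2, 258.0]
tcp_rot: [3.141, 0.35, -3.117]
contact_force: [0.1, -0.3, -1.5]
opening: 0.275
grasp_force: 49.3
```

```bash
python3 look.py w4 pen pen_point; python3 - <<'E'
from h import *
np.set_printoptions(precision=4,suppress=True)
go([577,52,290],[180,0,181.4])
E
```

```text
pen [(0.9, [221, 191, 295, 342]), (0.3, [494, 187, 511, 247])]
pen_point [(0.48, [212, 99, 298, 201])]
at [ 520.0077 -304.0968  257.4717] [ 179.9294   20.0101 -178.618 ] t 11.825
delta_pos [-0.0727  0.3546 -0.0077] rot [ 0.07 20.01 -0.01]
```

View pics/w4.png

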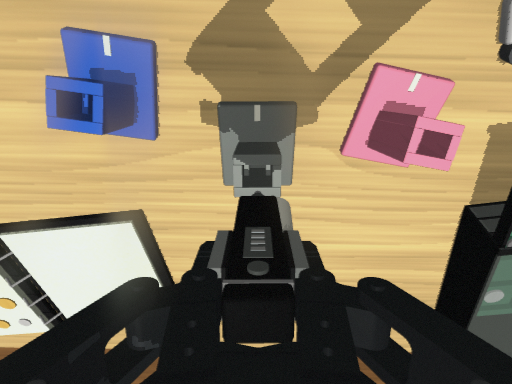

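Call:
carry_out(
  delta_pos=[
    [0, 0.02, -0.02],
    [-0.01, 0.065, -0.02],
    [-0.02, 0.11, -0.02],
    [-0.03, 0.16, -0.02],
    [-0.04, 0.205, -0.015],
    [-0.05, 0.25, -0.01],
    [-0.06, 0.3, -0.008],
    [-0.068, 0.335, -0.008],
  ],
  rot=[
    [0, 0, 0],
    [0, 3, 0],
    [0, 6, 0],
    [0, 9, 0],
    [0, 12, 0],
    [0, 15, 0],
    [0, 18, 0],
    [0, 20, 0],
  ],
)

```text
clock: 12.82
eef_pos: [573.4, 34.3, 288.6]
tcp_rot: [3.141, -0.001, -3.116]
contact_force: [1.0, -0.4, -1.1]
opening: 0.273
grasp_force: 49.4
```

```bash
python3 - <<'E'
from h import *
np.set_printoptions(precision=4,suppress=True)
i=r.camera_info("wrist"); cm=(i,np.array(i["hand_eye"]))
print("w4 pred: top face corners",proj(cm,[[9,-12,-24],[9,12,-24],[-9,-12,-24],[-9,12,-24]]).round(1).tolist(),"barrel end",proj(cm,[[9,-12,86],[9,12,86]]).round(1).tolist())
go([577,52,230],[180,0,181.4])
E
```

```text
w4 pred: top face corners [[220.3, 290.8], [293.7, 290.9], [221.9, 336.7], [292.1, 336.8]] barrel end [[238.9, 192.5], [276.0, 192.6]]
at [573.3882  34.3428 288.5785] [ 179.9883   -0.0555 -178.5226] t 12.825
delta_pos [-0.0041  0.0175  0.0586] rot [ 0.01 -0.06  0.08]
```

Call:
carry_out(
  delta_pos=[
    [-0.004, 0.0175, 0.02],
    [-0.004, 0.0175, 0.05],
    [-0.004, 0.0175, 0.07],
    [-0.004, 0.0175, 0.074],
    [-0.004, 0.0175, 0.074],
    [-0.004, 0.0175, 0.074],
  ],
  rot=[
    [0, 0, 0],
    [0, 0, 0],
    [0, 0, 0],
    [0, 0, 0],
    [0, 0, 0],
    [0, 0, 0],
  ],
)

```text
clock: 13.58
eef_pos: [577.4, 49.6, 216.3]
tcp_rot: [3.141, 0.003, -3.117]
contact_force: [-0.1, -0.9, -0.3]
opening: 0.272
grasp_force: 49.5
```

```bash
python3 - <<'E'
from h import *
s=r.sense();print(s["eef_pos"],np.degrees(s["tcp_rot"]),s["contact_force"],s["qpos"])
a=r.grab_frame("scene");w=r.grab_frame("wrist");t=r.grab_frame("top")
T=np.array(s["eef_pos"])
for c in("scene","top"):
  cm=cam(c); print(c,"tip",proj(cm,T-[0,0,116]),"ptop",proj(cm,T+[0,0,24]),"coin",proj(cm,[577,52,64]))
print("wrist tip",proj(cam("wrist",s),T-[0,0,116]),"coin",proj(cam("wrist",s),[577,52,64]))
def crop(im,x,y,w,h): return cv2.resize(im[y:y+h,x:x+w],(400,300),interpolation=cv2.INTER_CUBIC)
p=proj(cam("scene"),T-[0,0,90])[0].astype(int); q=proj(cam("top"),[577,52,64])[0].astype(int); v=[257,190]
O=[(p[0]-40,p[1]-35,80,60),(q[0]-40,q[1]-30,80,60),(157,110,200,150)]
print(O)
c=np.zeros((600,800,3),np.uint8); c[:300,:400]=crop(a,*O[0]);c[:300,400:]=crop(t,*O[1]);c[300:,:400]=crop(w,*O[2])
cv2.imwrite("pics/m1.png",c)
E
```

```text
[577.44  49.56 216.33] [ 179.99    0.17 -178.61] [-0.1  -0.89 -0.34] [ 0.08  0.32  1.77  0.    1.04 -1.51]
scene tip [[285.09 202.93]] ptop [[286.04 162.89]] coin [[285.51 212.72]]
top tip [[227.07 186.37]] ptop [[222.22 173.61]] coin [[227.19 189.33]]
wrist tip [[257.42 191.9 ]] coin [[260.35 178.91]]
[(np.int64(245), np.int64(160), 80, 60), (np.int64(187), np.int64(159), 80, 60), (157, 110, 200, 150)]
```

View pics/m1.png

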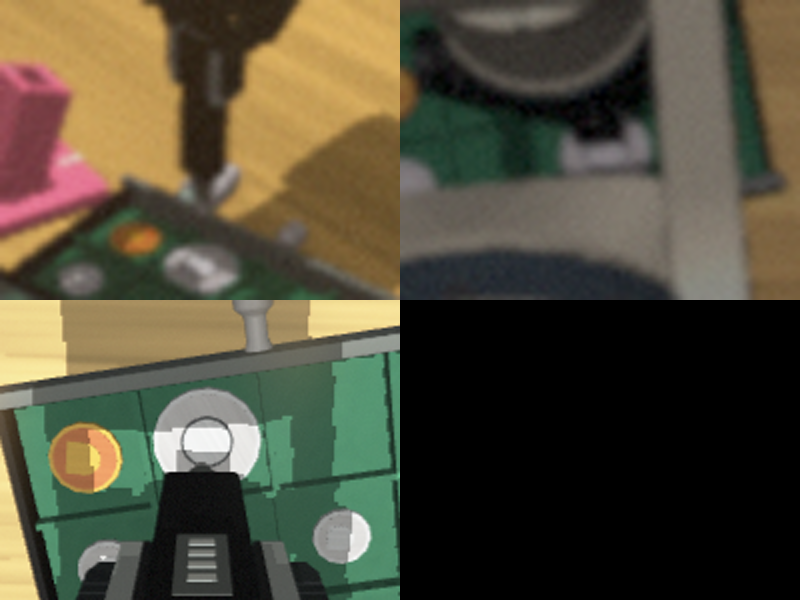

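The crops show the coin at wrist pixel (260.5,180.5), within about 1.5 mm of prediction. The pen's nose is at about (258,192), some 2.6 mm in world +x from the tool axis, and the pen looks vertical in the scene view. I'll shift about 2 mm in x and y and descend.

Call:
carry_out(
  delta_pos=[
    [0.002, 0.0024, 0.0],
    [0.002, 0.0024, 0.007],
    [0.002, 0.0024, 0.014],
    [0.002, 0.0024, 0.02],
    [0.002, 0.0024, 0.024],
    [0.002, 0.0024, 0.024],
    [0.002, 0.0024, 0.024],
  ],
  rot=[
    [0, 0.17, 0],
    [0, 0.17, 0],
    [0, 0.17, 0],
    [0, 0.17, 0],
    [0, 0.17, 0],
    [0, 0.17, 0],
    [0, 0.17, 0],
  ],
)

```text
clock: 14.6
eef_pos: [575.0, 51.9, 191.6]
tcp_rot: [3.141, -0.001, -3.117]
contact_force: [0.2, 0.4, -0.5]
opening: 0.274
grasp_force: 49.5
```

```bash
cat > m.py <<'E'
import sys
from h import *
s=r.sense();T=np.array(s["eef_pos"]);print(T,np.degrees(s["tcp_rot"]),"F",s["contact_force"],"t",s["clock"])
a=r.grab_frame("scene");w=r.grab_frame("wrist")
F=[r.sense()["contact_force"] for _ in range(1)];print(F)
cm=cam("wrist",s);print("coin px",proj(cm,[578,52,64]),"tip front",proj(cm,T+[-.4,0,-116]),proj(cm,T+[2.6,0,-116]))
i,_=cm
c=np.zeros((600,800,3),np.uint8)
p=proj(cam("scene"),T-[0,0,90])[0].astype(int)
print(p)
c[:300,:400]=cv2.resize(a[p[1]-30:p[1]+30,p[0]-40:p[0]+40],(400,300),interpolation=cv2.INTER_CUBIC)
c[:300,400:]=cv2.resize(w[135:225,197:317],(400,300),interpolation=cv2.INTER_CUBIC)
cv2.imwrite(f"pics/{sys.argv[1]}.png",c[:300])
E
python3 m.py m2
```

```text
[574.99  51.9  191.58] [ 179.99   -0.07 -178.61] F [ 0.25  0.39 -0.49] t 14.6
[array([ 0.66,  0.08, -1.24])]
coin px [[257.49 191.9 ]] tip front [[257.46 192.  ]] [[257.36 195.86]]
[286 202]
```

View pics/m2.png

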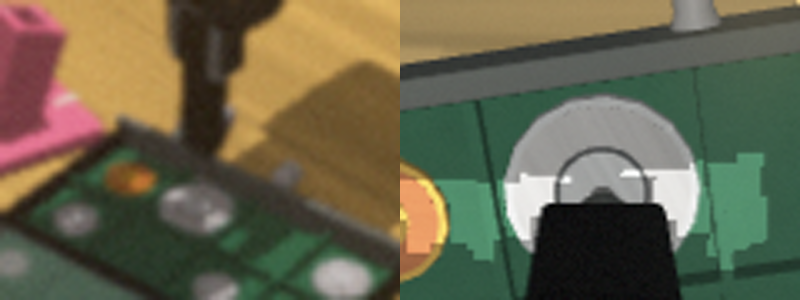

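The wrist crop shows the pin at (603,187), on the coin's ring (centre about (603,195)). It is well inside and wants about 1.5 mm more in +x. I'll go down in small steps watching the force.

Call:
carry_out(
  delta_pos=[
    [-0.0015, 0, 0.003],
    [-0.0015, 0, 0.006],
    [-0.0015, 0, 0.008],
    [-0.0015, 0, 0.008],
  ],
  rot=[
    [0, 0, 0],
    [0, 0, 0],
    [0, 0, 0],
    [0, 0, 0],
  ],
)

```text
clock: 15.2
eef_pos: [576.2, 52.0, 183.1]
tcp_rot: [3.141, -0.002, -3.117]
contact_force: [-0.2, -0.6, -0.9]
opening: 0.274
grasp_force: 49.5
```

Call:
carry_out(
  delta_pos=[
    [0, 0, 0.002],
    [0, 0, 0.002],
    [0, 0, 0.002],
  ],
  rot=[
    [0, 0, 0],
    [0, 0, 0],
    [0, 0, 0],
  ],
)

```text
clock: 15.58
eef_pos: [576.3, 52.0, 181.5]
tcp_rot: [3.141, -0.001, -3.117]
contact_force: [0.2, 0.0, -1.1]
opening: 0.272
grasp_force: 49.5
```

Call:
carry_out(
  delta_pos=[
    [0, 0, 0.002],
    [0, 0, 0.002],
    [0, 0, 0.002],
  ],
  rot=[
    [0, 0, 0],
    [0, 0, 0],
    [0, 0, 0],
  ],
)

```text
clock: 15.95
eef_pos: [576.3, 52.0, 179.4]
tcp_rot: [3.142, -0.001, -3.117]
contact_force: [-0.0, 0.7, -0.2]
opening: 0.273
grasp_force: 49.5
```

Call:
carry_out(
  delta_pos=[
    [0, 0, 0.0015],
    [0, 0, 0.0015],
    [0, 0, 0.0015],
  ],
  rot=[
    [0, 0, 0],
    [0, 0, 0],
    [0, 0, 0],
  ],
)

```text
clock: 16.32
eef_pos: [576.3, 52.0, 177.9]
tcp_rot: [3.141, -0.001, -3.117]
contact_force: [0.7, -0.8, -0.7]
opening: 0.274
grasp_force: 49.5
```

Call:
carry_out(
  delta_pos=[
    [0, 0, 0.0015],
    [0, 0, 0.0015],
    [0, 0, 0.0015],
  ],
  rot=[
    [0, 0, 0],
    [0, 0, 0],
    [0, 0, 0],
  ],
)

```text
clock: 16.7
eef_pos: [576.3, 52.0, 176.4]
tcp_rot: [3.141, -0.001, -3.117]
contact_force: [-0.0, -0.3, -0.8]
opening: 0.272
grasp_force: 49.5
```

```bash
cat > f.py <<'E'
from h import *
L=[]
for k in range(10):
    r.grab_frame("wrist"); s=r.sense(); L.append([*s["contact_force"],s["eef_pos"][2]])
L=np.array(L);print(L.mean(0),L.std(0)/3,"t",s["clock"])
E
python3 f.py
```

```text
[ -0.07  -0.22  -0.7  176.47] [0.16 0.19 0.16 0.01] t 17.2
```

Call:
carry_out(
  delta_pos=[
    [0, 0, 0.0015],
    [0, 0, 0.0015],
    [0, 0, 0.0015],
  ],
  rot=[
    [0, 0, 0],
    [0, 0, 0],
    [0, 0, 0],
  ],
)

```text
clock: 17.58
eef_pos: [576.4, 52.0, 175.1]
tcp_rot: [3.141, -0.001, -3.117]
contact_force: [0.7, 0.4, 0.5]
opening: 0.275
grasp_force: 49.5
```

Call:
carry_out(
  delta_pos=[
    [0, 0, 0.0015],
    [0, 0, 0.0015],
    [0, 0, 0.0015],
  ],
  rot=[
    [0, 0, 0],
    [0, 0, 0],
    [0, 0, 0],
  ],
)

```text
clock: 17.95
eef_pos: [576.4, 52.0, 173.5]
tcp_rot: [3.141, -0.001, -3.117]
contact_force: [0.5, 0.8, 1.6]
opening: 0.276
grasp_force: 49.6
```

```bash
python3 f.py
```

```text
[  0.04  -0.18   1.56 173.5 ] [0.16 0.17 0.21 0.01] t 18.45
```

Call:
carry_out(
  delta_pos=[
    [0, 0, 0.0008],
    [0, 0, 0.0014],
    [0, 0, 0.0014],
    [0, 0, 0.0014],
  ],
  rot=[
    [0, 0, 0],
    [0, 0, 0],
    [0, 0, 0],
    [0, 0, 0],
  ],
)

```text
clock: 18.95
eef_pos: [576.4, 52.0, 172.1]
tcp_rot: [3.141, -0.001, -3.117]
contact_force: [-0.4, 0.1, 1.1]
opening: 0.273
grasp_force: 49.6
```

```bash
python3 f.py; python3 m.py m3
```

```text
[  0.41  -0.22   2.37 172.07] [0.16 0.15 0.21 0.  ] t 19.45
[576.33  51.95 172.04] [ 179.99   -0.08 -178.6 ] F [-0.13 -0.01  2.4 ] t 19.45
[array([ 0.31, -0.04,  1.94])]
coin px [[257.44 197.98]] tip front [[257.46 192.03]] [[257.36 195.89]]
[285 207]
```

View pics/m3.png

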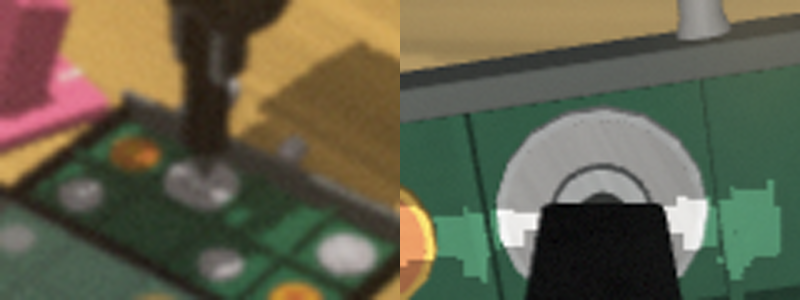

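The force is 3.1 N net, about 4 mm in. The crop shows the nose at (603,193) on the ring's centre (603,213) to within 2 mm, and the pen is upright and steady.

```bash
python3 -c "
from rig import r
print(r.sign_off())"
```

```text
the job is handed in; nothing more can be done
None
```

The drawer is out about 130 mm and the job is handed in: the pen from the grey dock is held upright on the biggest coin, inside its ring, pressed with about 3.1 N (about 4 mm in). The scale, loupe and tube were not touched.

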